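# Switch on the mill at its guarded power switch

## Robot

A 7-joint arm with a two-finger parallel gripper is mounted at the origin on a cart in front of the work surface, level with it; the furniture and walls round the work are solid. World frame = base frame: x ahead of the robot, y to its left, z up, the work surface at z = 0. Lengths are in mm, angles in rad, forces in N, time in s.
With the tool pointing down it reaches from about 400 to 875 mm from the base axis. Payload 4.4 kg.
Tool frame: the origin (TCP) lies between the finger pads; the fingertips stand 22 mm ahead of it and the grasp point (between the pads) lies 3 mm ahead of it; z points along the fingers, y is the line along which they close (so a half turn about z gives the same grasp; the last joint's range is limited). The gripper opens to 85 mm and grips with 20 to 120 N. Pads are 22 mm wide; open, the fingers measure 114 mm over their backs; the gripper's body (76 mm by 85 mm) begins 54 mm behind the grasp point. The pads swing forward as they close: fully open they stand 13 mm farther back than shut.
Start: joints at [1.135, 0.628, 0.038, 1.517, -0.027, 0.996, -0.02], TCP at [234.956, -606.064, 253.313] pointing down, gripper open.
Joint ranges: [-3.06, 3.06], [-0.37, 2.12], [-1.25, 1.32], [0.18, 2.47], [-1.1, 4.24], [0.23, 1.98], [-2.94, 2.94]. Speed limits (rad/s): [2.57, 2.57, 3.14, 3.14, 3.14, 3.14, 3.14].

## Interface

Orientations are given as [roll, pitch, yaw] about the fixed x, y, z axes, in that order (R = Rz(yaw) Ry(pitch) Rx(roll)).
In Python, from cell import ctrl gives the robot as it stands.
- The arm moves only by the tool step_arm, never from a script. Its argument "plan" is a list of rows, each an object of numbers: "dx", "dy", "dz": the shift along the tool's x, y, z scaled (see below); "ax", "ay", "az": the turn, a rotation vector about the tool's x, y, z scaled (see below); "gripper": the opening, from 0 (shut) to 1 (fully open). A call has 1 to 20 rows; each row shifts and turns the commanded pose from where the row before left it, along the tool's axes as they then stand; what a row does not reach is not made up. The controller multiplies each number of a shift by 0.3 m and each number of a turn by 90 degrees. A row lasts 1/8 s, in which the tool goes at most 62.5 mm and 10.7 degrees, less where a joint would pass 70% of its speed; a pose out of reach is approached as far as the arm can. A call with a number of a shift or a turn outside -1 to 1 is refused whole. A call with a gripper value outside its range is refused whole. The fingers move at their own pace and stop on an object; the grip force is fixed at half the most. Time passes only in rows, so rows that do not move let the fingers close. It gives the time, the measured TCP pose, the force, the opening and the grip force at its end, in the units of the state.
- ctrl.read_state(): the state, without advancing time (a new reading comes with each control period).
- ctrl.get_image(name): name is "side" or "top"; returns a dict with "color" (420x560x3 uint8, red, green, blue), "range_z" (420x560 float32, mm along the optical axis (not along the pixel's ray), 0 where there is no reading), "fx", "fy", "cx", "cy" (pixels), "k1" (the pictures are not rectified: a ray, as slopes to the right and down, at radius r is drawn at 1 + k1 r^2 times it, then the intrinsics apply), "T" (4x4, takes a point from camera to world coordinates). Camera axes: x right, y down, z forward; pixel columns grow to the right and rows downward; lengths in mm; the calibration is good to about 2 mm. A picture is of the moment at which its call begins.
- ctrl.finish_job(): hands the job in; it is judged then, once.
The state is a dict: "clock": time; "qpos": joint angles; "qd": joint speeds; "tau": joint torques, N m; "eef_pos": TCP position; "tool_rot": TCP orientation; "force": force on the tool from outside, world axes, zero at the start; "torque": the same for the moment, N m; "width": finger opening in mm; "gripper_force": force on a finger pad.
Only numpy, scipy, OpenCV 4.12 (cv2) and the standard library are available. Lean on these libraries where they do the work, as an engineer would, in place of code of your own. Each camera call takes 0.05 s, during which the arm holds its last target. There are 200 camera calls.

## Task

Switch on the mill's supply at the grey switch box: push up the red hinged guard from beneath its front lip with a finger and, while the finger keeps it up, push the toggle under it fully over to the side of the green spots. Then draw the finger out so that the guard drops shut over the switched toggle. Nothing needs to be gripped, and the jar, dropper bottle and weight standing round the box stay where they are.

Things in the scene. Friction and masses are not known exactly. Their poses are not given: they have to be found in the camera images.
- switch_box: grey power switch box, fixed, 75 x 120 x 55 mm high. Origin on the worktop straight below the toggle's pivot; x points to the back of the box, away from its open front where the guard's lip is, y to the green-spot (on) side, z up. Housing: x -30 to +45, y -60 to +60, top z = 55 mm. Two fixed dark ears carry the hinge at y = +-52, x +4 to +30, up to z = 114 mm; front and sides are open.
- guard (a joint): angle of the red guard flap, rad: 0 = shut, grows as its front lip rises, stop at 1.3. The flap is 96 mm wide (box y), 4 mm thick, runs level from the hinge to x = -10 and bends down there to the lip; below the lip it is open. Light (60 g), swings freely, no catch: it falls shut by its weight from every angle, so the finger must keep it up while the toggle is pushed.
- guard_lip (a point): middle of the underside of the guard's front lip, a rounded edge 96 mm wide. With the guard shut it lies at x = -15, z = 87 mm in the box frame, 32 mm above the housing top. About 35 mm from the hinge.
- guard_hinge (a point): middle of the guard's hinge pin, which runs along the box's y at x = +16, z = 105 mm in the box frame.
- toggle (a joint): angle of the toggle, rad: 0 = off, leaning 0.3 rad to the white-spot side (-y of the box); 0.6 = on, leaning 0.3 rad to the green-spot side (+y; end stop). It swings along the box's y, parallel to the guard's hinge. Moved by about 1.5 N at its tip; held by friction, stays where it is left.
- toggle_tip (a point): upper end of the steel toggle under the guard, a round bat handle 10 mm thick (7 mm at its foot), reaching 43 mm from its pivot. The pivot is at x = 0, y = 0, z = 55 mm in the box frame. Green spots on top and front of the housing at y = +28 mm mark the on side, white ones at y = -28 mm the off side.
- jar: small round sample jar with white lid, 52 mm diameter, 72 mm high, loose; origin at the centre of its underside. To be left alone.
- dropper: greyish clear dropper bottle with red pointed cap, 40 mm diameter, 106 mm high, loose; origin at the centre of its underside. To be left alone.
- weight: metal calibration weight with a knob, 27 mm diameter, 48 mm high, loose; origin at the centre of its underside. To be left alone.

How it is judged (in metres and radians):
On the way, in this order (a step that is already met when the one before it is completed fails the run):
1. the guard is raised (over 0.25 rad) with the toggle still off (below 0.15 rad) (value of joint guard above 0.25 rad and value of joint toggle below 0.15 rad), for 0.1 s.
2. the toggle is pushed to on (over 0.5 rad) while the guard is still held up (over 0.25 rad) (value of joint toggle above 0.5 rad and value of joint guard above 0.25 rad), for 0.1 s.
At the end, for the whole second after the job is handed in: The toggle is on (over 0.5 of 0.6 rad), the guard is shut over it (below 0.05 rad), and the jar, dropper bottle and weight stand upright (within 0.2 rad) within 20 mm of where they were (value of joint toggle above 0.5 rad and value of joint guard below 0.05 rad and distance of each of jar, dropper, weight from where it was at the start of the episode below 0.02 m and angle between each of jar, dropper, weight's own z axis and vertical below 0.2 rad); the robot touches nothing.
It fails at once if the small sample jar is lifted, pushed over 20 mm or tipped (distance of jar from where it was at the start of the episode above 0.02 m or angle between jar's own z axis and vertical above 0.3 rad).
It fails at once if the dropper bottle is lifted, pushed over 20 mm or tipped (distance of dropper from where it was at the start of the episode above 0.02 m or angle between dropper's own z axis and vertical above 0.3 rad).
It fails at once if the calibration weight is lifted, pushed over 20 mm or tipped (distance of weight from where it was at the start of the episode above 0.02 m or angle between weight's own z axis and vertical above 0.3 rad).
It also fails if it takes over 32 s, if anything falls off the work surface, if the arm or the gripper's body presses on something with over 40 N, if the wrist force passes 120 N, or if a joint passes its speed limit or range.

## Working session

There is one attempt and no reset: what is moved stays moved. The work goes in short steps, Python scripts to look and compute and a tool call to move; the robot and the scene stay as the last step left them, time stands still between calls to the robot, and variables do not carry over. Pictures are saved under pics/ and viewed, at most 10 in all, crops included, and the job is handed in when it is done.

Besides the shell and the picture viewer there is one more tool, called by a JSON object that holds its "method" and its "body". step_arm: Moves the arm, as the interface text tells. Shifts and turns lie within -1 to 1; 1 stands for 0.3 m of shift or 90 degrees of turn. Its arguments: {"type":"object","properties":{"plan":{"type":"array"}},"required":["plan"]}

```bash
mkdir -p pics; ls; cat > h.py <<'E'
import numpy as np, cv2
from cell import ctrl
def snap(n,f):
    d=ctrl.get_image(n); cv2.imwrite('pics/'+f,d['color'][:,:,::-1]); np.savez('/tmp/'+n+'.npz',**d); return d
def cloud(d):
    v,u=np.mgrid[:420,:560]; a=(u-d['cx'])/d['fx']; b=(v-d['cy'])/d['fy']
    x,y=a.copy(),b.copy()
    for _ in range(8):
        s=1+d['k1']*(x*x+y*y); x,y=a/s,b/s
    z=d['range_z'].astype(float); P=np.stack([x*z,y*z,z],-1)@d['T'][:3,:3].T+d['T'][:3,3]
    P[z==0]=np.nan; return P
E
python3 - <<'E'
from h import *
for n in('side','top'):
    d=snap(n,n+'0.png'); print(n,d['T'].round(2).tolist(),d['fx'],d['k1'])
s=ctrl.read_state(); print(s['eef_pos'],s['tool_rot'],s['width'],s['clock'])
E
```

```text
pics
side [[0.99, -0.09, 0.11, 462.1], [-0.15, -0.64, 0.76, -784.27], [-0.0, -0.77, -0.64, 626.92], [0.0, 0.0, 0.0, 1.0]] 506.4924553598327 -0.15581237265726253
top [[-0.01, -0.99, 0.17, 421.23], [-1.0, 0.01, 0.02, -173.87], [-0.02, -0.17, -0.98, 916.19], [0.0, 0.0, 0.0, 1.0]] 422.077715747623 -0.08323601268864989
[ 234.77683812 -605.56424396  252.48656406] [-3.13990644e+00  2.22186432e-06  3.69785631e-01] 85.26834603839816 0.1
```

View pics/top0.png

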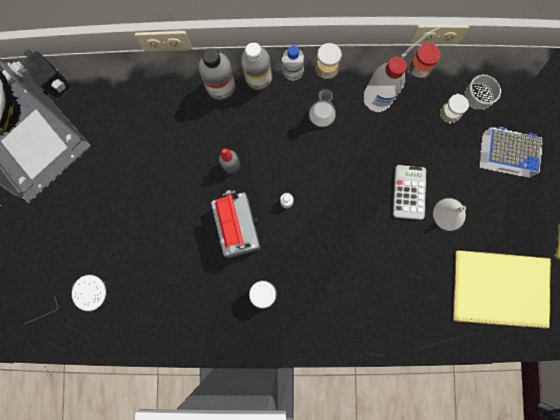

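View pics/side0.png

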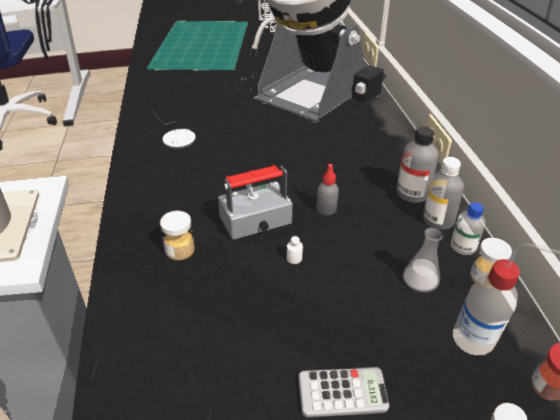

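Top view: the box is at about (235,223), with the red guard on its left (world +y) side. Dropper at (229,160), weight at (287,200), jar at (262,295). The side view shows the back of the box at (255,210), so its open front faces world +y and the green side is probably +x. I'll measure the pose next.

```bash
python3 - <<'E'
from h import *
A={}
for n in('top','side'):
    d=dict(np.load(f'/tmp/{n}.npz')); P=cloud(d); c=d['color'].astype(int); A[n]=P,c
    x,y,z=P[...,0],P[...,1],P[...,2]
    red=(c[...,0]>130)&(c[...,1]<70)&(z>75)&(z<125)
    nb,l,st,ce=cv2.connectedComponentsWithStats(red.astype(np.uint8))
    k=1+st[1:,4].argmax(); q=P[l==k]; print(n,'red',len(q),ce[k],np.nanmedian(q,0).round(1))
    q=q[q[:,2]>98]
    r=cv2.minAreaRect(q[:,:2].astype(np.float32)); print(' rect',r,cv2.boxPoints(r).round().tolist(),np.median(q[:,2]))
    cen=np.nanmedian(P[l==k],0)
    m=(abs(z-55)<5)&(np.hypot(x-cen[0],y-cen[1])<110)
    nb,l,st,ce=cv2.connectedComponentsWithStats(m.astype(np.uint8)); k=1+st[1:,4].argmax()
    q=P[l==k]; r=cv2.minAreaRect(q[:,:2].astype(np.float32)); print(' top55',len(q),np.median(q[:,2]),r,cv2.boxPoints(r).round().tolist())
    for nm,(u,v),zr in (('jar',(262,295),(60,80)),('drop',(229,160),(20,115)),('wt',(287,200),(20,60))) if n=='top' else (('jar',(176,222),(60,80)),('drop',(328,190),(20,115)),('wt',(294,250),(20,60))):
        w=P[v-25:v+25,u-25:u+25].reshape(-1,3); w=w[(w[:,2]>zr[0])&(w[:,2]<zr[1])]
        print(' ',nm,len(w),w.min(0).round(),w.max(0).round()) if len(w) else print(nm,0)
d=A['top']; 
im=cv2.imread('pics/side0.png')[150:250,170:350]; im2=cv2.imread('pics/top0.png')[180:270,190:290]
cv2.imwrite('pics/c1.png',np.hstack([cv2.resize(im,(432,400) if 0 else (450,250),interpolation=2),cv2.resize(im2,(278,250),interpolation=2)]))
E
```

```text
top red 308 [227.02597403 221.01623377] [540.2 -51.1 105.6]
 rect ((542.439208984375, -51.17719268798828), (98.76398468017578, 34.254730224609375), 10.517621994018555) [[491.0, -43.0], [497.0, -77.0], [594.0, -59.0], [588.0, -25.0]] 106.41572853841478
 top55 1038 54.26293709035929 ((542.1920776367188, -57.90261459350586), (120.14571380615234, 75.25393676757812), 14.356120109558105) [[475.0, -36.0], [493.0, -109.0], [610.0, -79.0], [591.0, -7.0]]
  jar 518 [ 376. -142.   61.] [423. -93.  75.]
  drop 351 [664. -62.  20.] [703. -24. 110.]
  wt 134 [ 584. -179.   20.] [ 609. -153.   49.]
side red 116 [329.11206897 174.79310345] [681.6 -48.5  85.1]
 rect ((684.2390747070312, -46.217124938964844), (8.433837890625, 7.210268497467041), 4.9700798988342285) [[680.0, -43.0], [680.0, -50.0], [689.0, -49.0], [688.0, -42.0]] 101.53333966397241
 top55 335 54.64875961028963 ((584.5131225585938, -50.142791748046875), (30.2541446685791, 74.8906021118164), 13.887107849121094) [[561.0, -17.0], [579.0, -90.0], [608.0, -83.0], [590.0, -10.0]]
  jar 586 [ 373. -145.   60.] [423. -92.  74.]
  drop 653 [663. -66.  20.] [703. -34. 106.]
  wt 239 [ 583. -182.   20.] [ 610. -155.   48.]
```

View pics/c1.png

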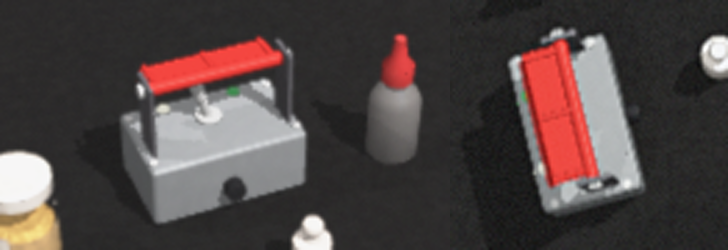

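Housing fit: 120 x 75 mm at a yaw of 14.4°, so the box origin is about (540.3, -50.6). The green side is +x and the toggle leans to the off side. I'll move to a hover point at box (-75, -38), closing the gripper on the way, then yaw so the closing line runs along box y.

{"method": "step_arm", "body": {"plan": [{"dx":0.1268,"dy":-0.1351,"gripper":0},{"dx":0.1268,"dy":-0.1351,"gripper":0},{"dx":0.1268,"dy":-0.1351,"gripper":0},{"dx":0.1268,"dy":-0.1351,"gripper":0},{"dx":0.1268,"dy":-0.1351,"gripper":0},{"dx":0.1268,"dy":-0.1351,"gripper":0},{"dx":0.1268,"dy":-0.1351,"gripper":0},{"dx":0.1268,"dy":-0.1351,"gripper":0},{"dx":0.1268,"dy":-0.1351,"gripper":0},{"dx":0.1268,"dy":-0.1351,"gripper":0},{"dx":0.1268,"dy":-0.1351,"gripper":0},{"dx":0.1268,"dy":-0.1351,"gripper":0},{"az":-0.1156,"gripper":0},{"az":-0.1156,"gripper":0},{"az":-0.1156,"gripper":0},{"az":-0.1156,"gripper":0},{"az":-0.1156,"gripper":0},{"az":-0.1156,"gripper":0},{"az":-0.1156,"gripper":0},{"az":-0.1156,"gripper":0}]}}

```text
invalid input
```

{"method": "step_arm", "body": {"plan": [{"ay":-0.1,"gripper":0},{"ay":-0.1,"gripper":0},{"ay":-0.1,"gripper":0},{"ay":-0.1,"gripper":0},{"ay":-0.1,"gripper":0},{"gripper":0},{"gripper":0}]}}

```text
invalid input
```

```bash
cat >> h.py <<'E'
from scipy.spatial.transform import Rotation as Ro
B=np.array([[.248,.969,0],[-.969,.248,0],[0,0,1]]); O=np.array([540.3,-50.6,0])
def st():
    s=ctrl.read_state(); R=Ro.from_euler('xyz',s['tool_rot']).as_matrix()
    tip=s['eef_pos']+22*R[:,2]
    print('t',s['clock'],'q',np.round(s['qpos'],2),'w',round(s['width'],1),'F',np.round(s['force'],1))
    print('tcp',np.round(s['eef_pos'],1),'box tcp',np.round(B.T@(s['eef_pos']-O),1),'box tip',np.round(B.T@(tip-O),1))
    print('tool axes in box\n',np.round(B.T@R,3)); return s,R
def delta(bt):  # tool-frame scaled shift for tip to reach box point bt
    s=ctrl.read_state(); R=Ro.from_euler('xyz',s['tool_rot']).as_matrix()
    tip=s['eef_pos']+22*R[:,2]; print('to',bt,np.round(R.T@(O+B@np.array(bt)-tip)/300,4))
E
python3 - <<'E'
from h import *
st(); delta([-60,-38,67]); snap('side','s1.png')
E
```

```text
t 0.1 q [ 1.14  0.63  0.04  1.52 -0.03  1.   -0.02] w 85.3 F [ 0.   0.3 -0.2]
tcp [ 234.8 -605.6  252.5] box tcp [ 462.  -433.7  252.5] box tip [ 462.  -433.7  230.5]
tool axes in box
 [[-0.119  0.993 -0.002]
 [ 0.993  0.119 -0.   ]
 [-0.    -0.002 -1.   ]]
to [-60, -38, 67] [ 1.5161 -1.5694  0.5476]
```

View pics/s1.png

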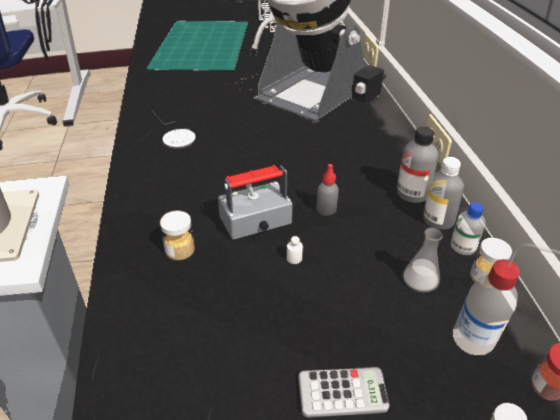

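Both calls were refused and the picture shows nothing has moved. The rows probably need all seven numbers, so I'll test that with a single row.

{"method": "step_arm", "body": {"plan": [{"dx":0.127,"dy":-0.135,"dz":0,"ax":0,"ay":0,"az":0,"gripper":0}]}}

```text
clock: 0.28
eef_pos: [253.2, -557.3, 252.5]
tool_rot: [3.14, 0.003, 0.364]
force: [1.0, 0.4, -0.4]
width: 69.8
gripper_force: 0.0
```

{"method": "step_arm", "body": {"plan": [{"dx":0.127,"dy":-0.135,"dz":0,"ax":0,"ay":0,"az":0,"gripper":0},{"dx":0.127,"dy":-0.135,"dz":0,"ax":0,"ay":0,"az":0,"gripper":0},{"dx":0.127,"dy":-0.135,"dz":0,"ax":0,"ay":0,"az":0,"gripper":0},{"dx":0.127,"dy":-0.135,"dz":0,"ax":0,"ay":0,"az":0,"gripper":0},{"dx":0.127,"dy":-0.135,"dz":0,"ax":0,"ay":0,"az":0,"gripper":0},{"dx":0.127,"dy":-0.135,"dz":0,"ax":0,"ay":0,"az":0,"gripper":0},{"dx":0.127,"dy":-0.135,"dz":0,"ax":0,"ay":0,"az":0,"gripper":0},{"dx":0.127,"dy":-0.135,"dz":0,"ax":0,"ay":0,"az":0,"gripper":0},{"dx":0.127,"dy":-0.135,"dz":0,"ax":0,"ay":0,"az":0,"gripper":0},{"dx":0.127,"dy":-0.135,"dz":0,"ax":0,"ay":0,"az":0,"gripper":0},{"dx":0.127,"dy":-0.135,"dz":0,"ax":0,"ay":0,"az":0,"gripper":0},{"dx":0,"dy":0,"dz":0,"ax":0,"ay":0,"az":-0.1156,"gripper":0},{"dx":0,"dy":0,"dz":0,"ax":0,"ay":0,"az":-0.1156,"gripper":0},{"dx":0,"dy":0,"dz":0,"ax":0,"ay":0,"az":-0.1156,"gripper":0},{"dx":0,"dy":0,"dz":0,"ax":0,"ay":0,"az":-0.1156,"gripper":0},{"dx":0,"dy":0,"dz":0,"ax":0,"ay":0,"az":-0.1156,"gripper":0},{"dx":0,"dy":0,"dz":0,"ax":0,"ay":0,"az":-0.1156,"gripper":0},{"dx":0,"dy":0,"dz":0,"ax":0,"ay":0,"az":-0.1156,"gripper":0},{"dx":0,"dy":0,"dz":0,"ax":0,"ay":0,"az":-0.1156,"gripper":0}]}}

```text
clock: 2.65
eef_pos: [485.4, 12.2, 253.2]
tool_rot: [-3.141, 0.0, 1.828]
force: [-0.2, 0.2, 0.2]
width: 0.1
gripper_force: 0.0
```

{"method": "step_arm", "body": {"plan": [{"dx":0,"dy":0,"dz":0,"ax":0,"ay":-0.1,"az":0,"gripper":0},{"dx":0,"dy":0,"dz":0,"ax":0,"ay":-0.1,"az":0,"gripper":0},{"dx":0,"dy":0,"dz":0,"ax":0,"ay":-0.1,"az":0,"gripper":0},{"dx":0,"dy":0,"dz":0,"ax":0,"ay":-0.1,"az":0,"gripper":0},{"dx":0,"dy":0,"dz":0,"ax":0,"ay":-0.1,"az":0,"gripper":0},{"dx":0,"dy":0,"dz":0,"ax":0,"ay":0,"az":0,"gripper":0},{"dx":0,"dy":0,"dz":0,"ax":0,"ay":0,"az":0,"gripper":0}]}}

```text
clock: 3.52
eef_pos: [485.6, 11.5, 253.5]
tool_rot: [-3.141, 0.784, 1.821]
force: [0.1, -0.0, -0.7]
width: 0.0
gripper_force: 0.0
```

```bash
python3 - <<'E'
from h import *
st(); delta([-60,-38,67])
E
```

```text
t 3.525 q [-0.49  0.55 -0.1   2.05  0.92  1.09 -1.01] w 0.0 F [ 0.1 -0.  -0.7]
tcp [485.6  11.5 253.5] box tcp [-73.8 -37.6 253.5] box tip [-58.2 -37.6 238. ]
tool axes in box
 [[-0.708  0.     0.706]
 [ 0.     1.    -0.   ]
 [-0.706 -0.    -0.708]]
to [-60, -38, 67] [ 0.4065 -0.0014  0.3994]
```

The tilt is exact. I'll go straight down in front of the box, then check from near.

{"method": "step_arm", "body": {"plan": [{"dx":0.1,"dy":0,"dz":0.1,"ax":0,"ay":0,"az":0,"gripper":0},{"dx":0.1,"dy":0,"dz":0.1,"ax":0,"ay":0,"az":0,"gripper":0},{"dx":0.1,"dy":0,"dz":0.1,"ax":0,"ay":0,"az":0,"gripper":0},{"dx":0.1,"dy":0,"dz":0.1,"ax":0,"ay":0,"az":0,"gripper":0},{"dx":0,"dy":0,"dz":0,"ax":0,"ay":0,"az":0,"gripper":0},{"dx":0,"dy":0,"dz":0,"ax":0,"ay":0,"az":0,"gripper":0}]}}

```text
clock: 4.28
eef_pos: [486.4, 11.2, 85.4]
tool_rot: [3.139, 0.785, 1.818]
force: [0.6, -0.9, 0.1]
width: 0.1
gripper_force: 0.0
```

```bash
python3 - <<'E'
from h import *
st(); delta([-17,-38,68])
a=snap('side','s2.png')['color'][130:260,150:330]; b=snap('top','t2.png')['color'][160:270,160:300]
cv2.imwrite('pics/c2.png',np.hstack([cv2.resize(a,(450,325),interpolation=2),cv2.resize(b,(350,325),interpolation=2)])[:,:,::-1])
P=cloud(dict(np.load('/tmp/top.npz'))); Q=(P.reshape(-1,3)-O)@B
m=(abs(Q[:,1]+38)<30)&(Q[:,0]>-75)&(Q[:,0]<-34)&(Q[:,2]>55)&(Q[:,2]<140)
q=Q[m]; 
for lo in range(-75,-34,5):
    w=q[(q[:,0]>=lo)&(q[:,0]<lo+5)]
    if len(w): print(lo,len(w),w.min(0).round(),w.max(0).round())
E
```

```text
t 4.275 q [-0.54  0.87 -0.04  2.11  1.14  0.87 -1.39] w 0.1 F [ 0.6 -0.9  0.1]
tcp [486.4  11.2  85.4] box tcp [-73.2 -37.   85.4] box tip [-57.7 -37.   69.8]
tool axes in box
 [[-0.707  0.002  0.707]
 [ 0.003  1.     0.   ]
 [-0.707  0.002 -0.707]]
to [-17, -38, 68] [-0.0915 -0.0033  0.1001]
-75 45 [-75. -50.  85.] [-70. -23. 101.]
-70 41 [-70. -49.  76.] [-65. -24.  98.]
-65 41 [-65. -50.  78.] [-60. -23.  93.]
-60 24 [-59. -44.  78.] [-55. -26.  89.]
-55 8 [-55. -42.  78.] [-53. -31.  81.]
```

View pics/c2.png

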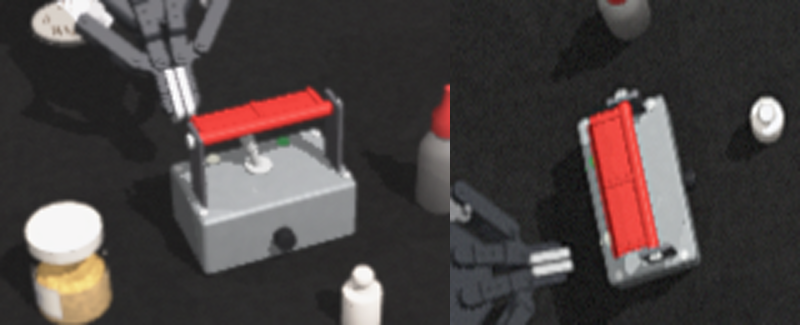

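The finger stands in front of the white-spot end, level with the gap below the lip (left crop tip at about (180,110), right crop at (570,262)). It's about 18 mm wide at the tip and clear of everything. I'll slide it in under the lip.

{"method": "step_arm", "body": {"plan": [{"dx":-0.03,"dy":0.004,"dz":0.034,"ax":0,"ay":0,"az":0,"gripper":0},{"dx":-0.03,"dy":0.004,"dz":0.034,"ax":0,"ay":0,"az":0,"gripper":0},{"dx":-0.03,"dy":0.004,"dz":0.034,"ax":0,"ay":0,"az":0,"gripper":0},{"dx":0,"dy":0,"dz":0,"ax":0,"ay":0,"az":0,"gripper":0},{"dx":0,"dy":0,"dz":0,"ax":0,"ay":0,"az":0,"gripper":0}]}}

```text
clock: 5.0
eef_pos: [499.2, -26.0, 80.9]
tool_rot: [-3.141, 0.785, 1.823]
force: [-0.6, -0.3, -0.8]
width: -0.1
gripper_force: 0.0
```

```bash
python3 - <<'E'
from h import *
st(); delta([0,-34,75])
E
```

```text
t 5.0 q [-0.48  0.88  0.    2.13  1.22  0.82 -1.39] w -0.1 F [-0.6 -0.3 -0.8]
tcp [499.2 -26.   80.9] box tcp [-34.  -33.7  80.9] box tip [-18.5 -33.7  65.3]
tool axes in box
 [[-0.708 -0.001  0.707]
 [-0.001  1.     0.001]
 [-0.707 -0.    -0.708]]
to [0, -34, 75] [-0.0665 -0.001   0.0206]
```

{"method": "step_arm", "body": {"plan": [{"dx":-0.012,"dy":0,"dz":-0.012,"ax":0,"ay":0,"az":0,"gripper":0},{"dx":-0.012,"dy":0,"dz":-0.012,"ax":0,"ay":0,"az":0,"gripper":0},{"dx":-0.015,"dy":0,"dz":0.015,"ax":0,"ay":0,"az":0,"gripper":0},{"dx":-0.015,"dy":0,"dz":0.015,"ax":0,"ay":0,"az":0,"gripper":0},{"dx":-0.014,"dy":0,"dz":0.014,"ax":0,"ay":0,"az":0,"gripper":0},{"dx":0,"dy":0,"dz":0,"ax":0,"ay":0,"az":0,"gripper":0},{"dx":0,"dy":0,"dz":0,"ax":0,"ay":0,"az":0,"gripper":0}]}}

```text
clock: 5.88
eef_pos: [503.4, -31.3, 85.3]
tool_rot: [3.14, 0.76, 1.834]
force: [-8.5, 23.8, -6.9]
width: 0.0
gripper_force: 11.2
```

```bash
cat >> h.py <<'E'
def crop(f):
    a=snap('side','s_'+f)['color'][130:260,190:330]; b=snap('top','t_'+f)['color'][170:270,190:290]
    cv2.imwrite('pics/'+f,np.hstack([cv2.resize(a,(430,400),interpolation=2),cv2.resize(b,(370,400),interpolation=2)])[:,:,::-1])
E
python3 - <<'E'
from h import *
st(); crop('c3.png')
E
```

```text
t 5.875 q [-0.46  0.86 -0.    2.13  1.23  0.8  -1.37] w 0.0 F [-8.5 23.8 -6.9]
tcp [503.4 -31.3  85.3] box tcp [-27.9 -31.   85.3] box tip [-12.7 -30.7  69.3]
tool axes in box
 [[-0.725 -0.014  0.689]
 [-0.009  1.     0.011]
 [-0.689  0.001 -0.725]]
```

View pics/c3.png

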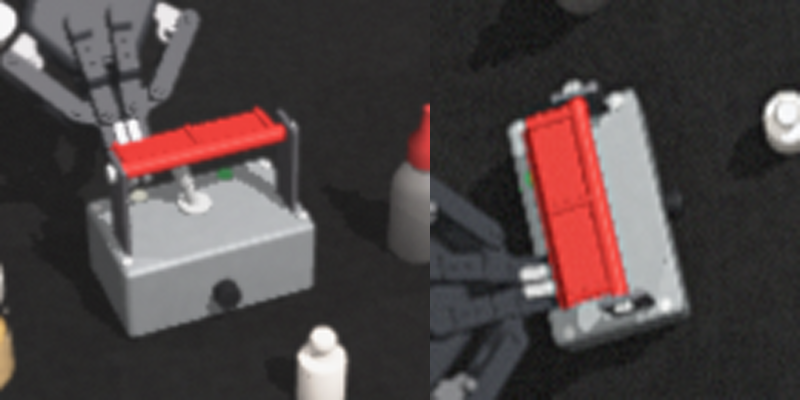

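The finger pushes the lip horizontally at 24 N. Left crop at (125,135): the 45° finger face wedges against the lip front and the guard has stayed almost shut. That tilt is too steep, so I'll draw back, flatten the finger to about 20° below level and lift from beneath.

{"method": "step_arm", "body": {"plan": [{"dx":0.035,"dy":0,"dz":-0.035,"ax":0,"ay":0,"az":0,"gripper":0},{"dx":0.035,"dy":0,"dz":-0.035,"ax":0,"ay":0,"az":0,"gripper":0},{"dx":0.05,"dy":0,"dz":-0.05,"ax":0,"ay":0,"az":0,"gripper":0},{"dx":0,"dy":0,"dz":0,"ax":0,"ay":-0.07,"az":0,"gripper":0},{"dx":0,"dy":0,"dz":0,"ax":0,"ay":-0.07,"az":0,"gripper":0},{"dx":0,"dy":0,"dz":0,"ax":0,"ay":-0.07,"az":0,"gripper":0},{"dx":0,"dy":0,"dz":0,"ax":0,"ay":-0.07,"az":0,"gripper":0},{"dx":0,"dy":0,"dz":0,"ax":0,"ay":0,"az":0,"gripper":0},{"dx":0,"dy":0,"dz":0,"ax":0,"ay":0,"az":0,"gripper":0}]}}

```text
clock: 7.1
eef_pos: [491.3, 4.4, 92.1]
tool_rot: [3.14, 1.225, 1.82]
force: [-1.0, -0.3, -0.2]
width: 0.1
gripper_force: 0.0
```

```bash
python3 - <<'E'
from h import *
st(); delta([-42,-34,69]); delta([-12,-34,69])
P=cloud(snap('top','t4.png')); Q=(P.reshape(-1,3)-O)@B
q=Q[(abs(Q[:,1]+34)<30)&(Q[:,0]>-90)&(Q[:,0]<-31)&(Q[:,2]>60)&(Q[:,2]<140)]
for lo in range(-90,-31,6):
    w=q[(q[:,0]>=lo)&(q[:,0]<lo+6)]
    if len(w): print(lo,len(w),w.min(0).round(),w.max(0).round())
E
```

```text
t 7.1 q [-0.74  1.11  0.08  2.    1.09  1.17 -1.51] w 0.1 F [-1.  -0.3 -0.2]
tcp [491.3   4.4  92.1] box tcp [-65.4 -33.8  92.1] box tip [-44.7 -33.8  84.6]
tool axes in box
 [[-0.339 -0.     0.941]
 [ 0.     1.     0.   ]
 [-0.941  0.001 -0.339]]
to [-42, -34, 69] [ 0.0459 -0.0006  0.0261]
to [-12, -34, 69] [ 0.012  -0.0006  0.1202]
-90 100 [-90. -63.  97.] [-84.  -5. 117.]
-84 73 [-84. -62.  93.] [-78.  -4. 115.]
-78 46 [-78. -48.  86.] [-72. -21. 109.]
-72 47 [-72. -47.  92.] [-66. -21. 107.]
-66 51 [-66. -47.  84.] [-60. -20. 106.]
-60 43 [-60. -47.  86.] [-54. -20. 103.]
-54 40 [-54. -47.  75.] [-48. -21. 102.]
-48 23 [-48. -40.  86.] [-43. -27. 101.]
```

{"method": "step_arm", "body": {"plan": [{"dx":0.046,"dy":0,"dz":0.026,"ax":0,"ay":0,"az":0,"gripper":0},{"dx":-0.011,"dy":0,"dz":0.031,"ax":0,"ay":0,"az":0,"gripper":0},{"dx":-0.011,"dy":0,"dz":0.031,"ax":0,"ay":0,"az":0,"gripper":0},{"dx":-0.011,"dy":0,"dz":0.031,"ax":0,"ay":0,"az":0,"gripper":0},{"dx":0,"dy":0,"dz":0,"ax":0,"ay":0,"az":0,"gripper":0},{"dx":0,"dy":0,"dz":0,"ax":0,"ay":0,"az":0,"gripper":0}]}}

```text
clock: 7.9
eef_pos: [499.3, -26.1, 75.4]
tool_rot: [3.141, 1.225, 1.822]
force: [-0.8, 0.1, -0.1]
width: -0.2
gripper_force: 0.0
```

{"method": "step_arm", "body": {"plan": [{"dx":-0.02,"dy":0,"dz":-0.007,"ax":0,"ay":0,"az":0,"gripper":0},{"dx":-0.02,"dy":0,"dz":-0.007,"ax":0,"ay":0,"az":0,"gripper":0},{"dx":-0.02,"dy":0,"dz":-0.007,"ax":0,"ay":0,"az":0,"gripper":0},{"dx":0,"dy":0,"dz":0,"ax":0,"ay":0,"az":0,"gripper":0},{"dx":0,"dy":0,"dz":0,"ax":0,"ay":0,"az":0,"gripper":0}]}}

```text
clock: 8.52
eef_pos: [499.4, -26.7, 94.9]
tool_rot: [3.141, 1.226, 1.821]
force: [0.4, -0.5, -1.1]
width: -0.0
gripper_force: 0.2
```

```bash
python3 - <<'E'
from h import *
st(); delta([2,-34,88]); crop('c4.png')
E
```

```text
t 8.525 q [-0.7   1.11  0.11  2.03  1.15  1.14 -1.53] w -0.0 F [ 0.4 -0.5 -1.1]
tcp [499.4 -26.7  94.9] box tcp [-33.3 -33.7  94.9] box tip [-12.6 -33.7  87.4]
tool axes in box
 [[-0.338 -0.001  0.941]
 [-0.     1.     0.001]
 [-0.941  0.    -0.338]]
to [2, -34, 88] [-0.0182 -0.0012  0.0452]
```

View pics/c4.png

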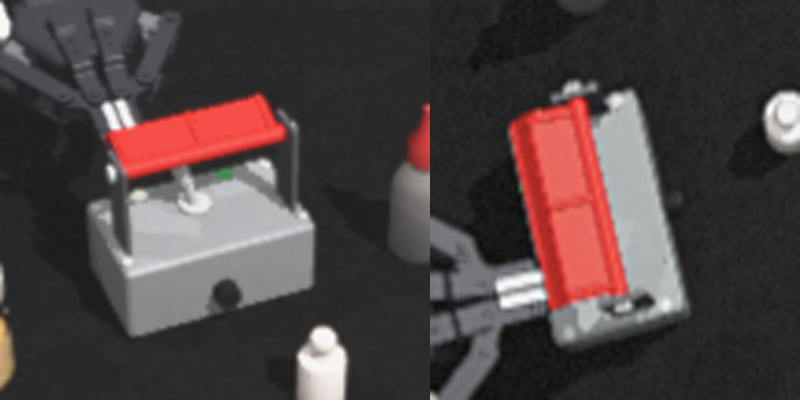

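The guard is up on the finger (flap edge at (110,130) in the left crop, tilted) and the toggle is still off at (182,180). I'll advance past the toggle plane.

{"method": "step_arm", "body": {"plan": [{"dx":-0.005,"dy":0,"dz":0.016,"ax":0,"ay":0,"az":0,"gripper":0},{"dx":-0.005,"dy":0,"dz":0.016,"ax":0,"ay":0,"az":0,"gripper":0},{"dx":-0.005,"dy":0,"dz":0.016,"ax":0,"ay":0,"az":0,"gripper":0},{"dx":0,"dy":0,"dz":0,"ax":0,"ay":0,"az":0,"gripper":0},{"dx":0,"dy":0,"dz":0,"ax":0,"ay":0,"az":0,"gripper":0}]}}

```text
clock: 9.25
eef_pos: [503.0, -41.2, 94.0]
tool_rot: [-3.141, 1.225, 1.822]
force: [0.7, -0.2, -0.1]
width: 0.0
gripper_force: 0.1
```

```bash
python3 - <<'E'
from h import *
st(); delta([2,-5,85])
E
```

```text
t 9.25 q [-0.68  1.11  0.12  2.05  1.18  1.12 -1.54] w 0.0 F [ 0.7 -0.2 -0.1]
tcp [503.  -41.2  94. ] box tcp [-18.4 -33.8  94. ] box tip [  2.3 -33.8  86.5]
tool axes in box
 [[-0.339 -0.001  0.941]
 [-0.     1.     0.001]
 [-0.941 -0.    -0.339]]
to [2, -5, 85] [0.0051 0.096  0.0008]
```

{"method": "step_arm", "body": {"plan": [{"dx":0,"dy":0.015,"dz":0,"ax":0,"ay":0,"az":0,"gripper":0},{"dx":0,"dy":0.015,"dz":0,"ax":0,"ay":0,"az":0,"gripper":0},{"dx":0,"dy":0.015,"dz":0,"ax":0,"ay":0,"az":0,"gripper":0},{"dx":0,"dy":0.015,"dz":0,"ax":0,"ay":0,"az":0,"gripper":0},{"dx":0,"dy":0.015,"dz":0,"ax":0,"ay":0,"az":0,"gripper":0},{"dx":0,"dy":0.01,"dz":0,"ax":0,"ay":0,"az":0,"gripper":0},{"dx":0,"dy":0,"dz":0,"ax":0,"ay":0,"az":0,"gripper":0},{"dx":0,"dy":0,"dz":0,"ax":0,"ay":0,"az":0,"gripper":0}]}}

```text
clock: 10.25
eef_pos: [527.9, -34.3, 93.4]
tool_rot: [-3.142, 1.224, 1.823]
force: [0.2, 2.0, 0.6]
width: 0.1
gripper_force: 1.0
```

```bash
python3 - <<'E'
from h import *
s,R=st(); print('F box',(B.T@s['force']).round(1)); crop('c5.png')
E
```

```text
t 10.25 q [-0.67  1.11  0.12  1.98  1.17  1.14 -1.48] w 0.1 F [0.2 2.  0.6]
tcp [527.9 -34.3  93.4] box tcp [-18.9  -8.   93.4] box tip [ 1.8 -7.9 85.9]
tool axes in box
 [[-0.34  -0.002  0.941]
 [-0.001  1.     0.002]
 [-0.94  -0.    -0.34 ]]
F box [-1.9  0.7  0.6]
```

View pics/c5.png

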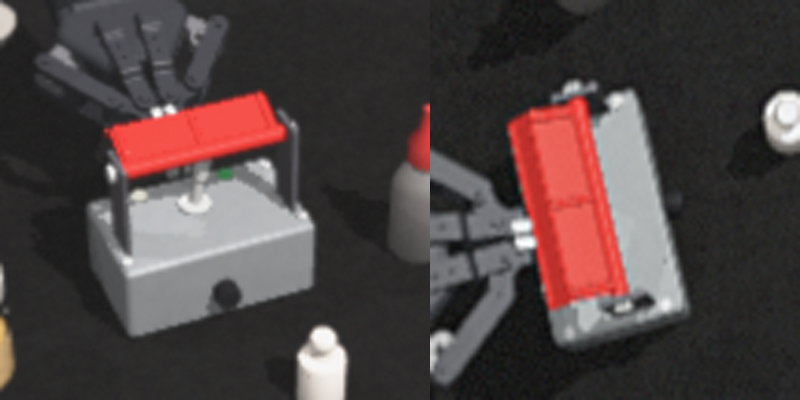

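The toggle now stands about upright or slightly over, at (200,180) in the left crop, with the guard still up. I'll push on to the end stop.

{"method": "step_arm", "body": {"plan": [{"dx":0,"dy":0.008,"dz":0,"ax":0,"ay":0,"az":0,"gripper":0},{"dx":0,"dy":0.008,"dz":0,"ax":0,"ay":0,"az":0,"gripper":0},{"dx":0,"dy":0,"dz":0,"ax":0,"ay":0,"az":0,"gripper":0}]}}

```text
clock: 10.72
eef_pos: [532.1, -33.6, 93.5]
tool_rot: [-3.14, 1.225, 1.823]
force: [-2.6, 1.6, -1.9]
width: 0.1
gripper_force: 1.4
```

{"method": "step_arm", "body": {"plan": [{"dx":0,"dy":0.008,"dz":0,"ax":0,"ay":0,"az":0,"gripper":0},{"dx":0,"dy":0,"dz":0,"ax":0,"ay":0,"az":0,"gripper":0}]}}

```text
clock: 10.98
eef_pos: [532.6, -33.6, 93.5]
tool_rot: [-3.134, 1.225, 1.826]
force: [-7.3, 1.9, -1.4]
width: -0.3
gripper_force: 3.6
```

```bash
python3 - <<'E'
from h import *
s,R=st(); print('F box',(B.T@s['force']).round(1))
E
```

```text
t 10.975 q [-0.66  1.12  0.12  1.96  1.17  1.14 -1.46] w -0.3 F [-7.3  1.9 -1.4]
tcp [532.6 -33.6  93.5] box tcp [-18.4  -3.2  93.5] box tip [ 2.3 -3.3 86. ]
tool axes in box
 [[-0.339  0.002  0.941]
 [-0.002  1.    -0.003]
 [-0.941 -0.003 -0.339]]
F box [-3.7 -6.6 -1.4]
```

The force rises without motion, so the toggle is at its end stop. A short hold, then back off sideways and draw the finger out.

{"method": "step_arm", "body": {"plan": [{"dx":0,"dy":0.006,"dz":0,"ax":0,"ay":0,"az":0,"gripper":0},{"dx":0,"dy":0,"dz":0,"ax":0,"ay":0,"az":0,"gripper":0},{"dx":0,"dy":0,"dz":0,"ax":0,"ay":0,"az":0,"gripper":0},{"dx":0,"dy":-0.015,"dz":0,"ax":0,"ay":0,"az":0,"gripper":0},{"dx":0,"dy":-0.015,"dz":0,"ax":0,"ay":0,"az":0,"gripper":0},{"dx":0.01,"dy":0,"dz":-0.05,"ax":0,"ay":0,"az":0,"gripper":0},{"dx":0.034,"dy":0,"dz":-0.094,"ax":0,"ay":0,"az":0,"gripper":0},{"dx":0.034,"dy":0,"dz":-0.094,"ax":0,"ay":0,"az":0,"gripper":0},{"dx":0,"dy":0,"dz":-0.1,"ax":0,"ay":0,"az":0,"gripper":0},{"dx":0,"dy":0,"dz":0,"ax":0,"ay":0,"az":0,"gripper":0},{"dx":0,"dy":0,"dz":0,"ax":0,"ay":0,"az":0,"gripper":0}]}}

```text
clock: 12.35
eef_pos: [502.2, 65.1, 106.6]
tool_rot: [3.14, 1.226, 1.821]
force: [-0.2, -0.1, -0.2]
width: 0.0
gripper_force: 0.0
```

```bash
python3 - <<'E'
from h import *
s,R=st(); crop('c6.png')
E
```

```text
t 12.35 q [-0.79  1.09  0.05  1.89  1.    1.27 -1.4 ] w 0.0 F [-0.2 -0.1 -0.2]
tcp [502.2  65.1 106.6] box tcp [-121.5   -8.2  106.6] box tip [-100.8   -8.2   99.2]
tool axes in box
 [[-0.338 -0.001  0.941]
 [ 0.     1.     0.001]
 [-0.941  0.    -0.338]]
```

View pics/c6.png

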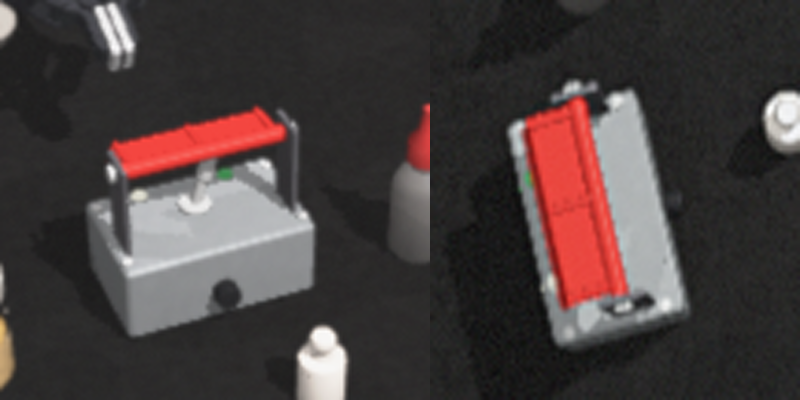

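The toggle leans to the green side at (205,175) and the finger is clear. I'll compare the guard with its initial shut picture before handing in.

```bash
python3 - <<'E'
from h import *
for n,f in(('top','t_c6.png'),('side','s_c6.png')):
    m=[]
    for g in (n+'0.png',f):
        c=cv2.imread('pics/'+g).astype(int); r=(c[...,2]>120)&(c[...,1]<80)&(c[...,0]<80)
        r[:, :]&=False if False else True
        w=np.zeros_like(r); (w.__setitem__((slice(180,270),slice(200,270)),1) if n=='top' else w.__setitem__((slice(150,200),slice(215,300)),1)); r&=w; m.append(r)
        print(n,g,r.sum(),np.argwhere(r).mean(0).round(2))
    print('diff',(m[0]^m[1]).sum())
E
```

```text
top top0.png 803 [220.41 227.56]
top t_c6.png 821 [220.41 227.68]
diff 18
side side0.png 547 [175.41 253.7 ]
side s_c6.png 548 [175.44 253.68]
diff 5
```

The guard matches its shut picture to within a few edge pixels, so I'm handing in.

```bash
python3 -c "
from cell import ctrl; print(ctrl.finish_job())"
```

```text
the job is handed in; nothing more can be done
None
```

I pushed the toggle over to its stop on the green-spot side with the guard held up, and the guard has dropped shut over it; the jar, dropper and weight were not touched, and the job is handed in (no verdict was returned).

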